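# Shift the strap cutter's feed selector and engage the feed

## Robot

A 6-joint arm with a two-finger parallel gripper is mounted at the origin on the work surface. World frame = base frame: x ahead of the robot, y to its left, z up, the work surface at z = 0. Lengths are in m, angles in rad, forces in N, time in s.
With the tool pointing down it reaches from about 0.4 to 0.825 m from the base axis. Payload 7 kg.
Tool frame: the origin (TCP) lies at the centre of the arm's flange, where the gripper is bolted on; the fingertips stand 178 mm ahead of it and the grasp point (between the pads) lies 159 mm ahead of it; z points along the fingers, y is the direction in which the jaws open and shut (so a half turn about z gives the same grasp; the last joint's range is limited). The gripper opens to 88 mm and grips with 3 to 60 N. Pads are 19 mm wide; open, the fingers measure 130 mm over their backs; the gripper's body (78 mm by 193 mm) begins 47 mm behind the grasp point.
Start: joints at [-1.041, 0.359, 0.012, 0, -1.224, -0.288], TCP at [0.162, -0.655, 0.405] pointing down, gripper open.
Joint ranges: [-3.07, 3.07], [-1.43, 2.12], [-1.02, 1.25], [-3.03, 1.67], [-3.05, -0], [-3.03, 3.03]. Speed limits (rad/s): [2.39, 2.39, 3.01, 3.14, 3.14, 3.14].

## Interface

Orientations are given as [roll, pitch, yaw] about the fixed x, y, z axes, in that order (R = Rz(yaw) Ry(pitch) Rx(roll)).
In Python, from station import * gives the robot as it stands.
- The arm moves only by the tool send_rows, never from a script. Its argument "motion" is a list of rows, each an object with "offset": the shift along the tool's x, y, z in cm, a list of three; "turn": the turn about the tool's z in degrees. In form: [{"offset": [x, y, z], "turn": turn}, ...]. A call has 1 to 8 rows; each row is the pose to reach, as a shift and turn from the pose commanded when the call began, along the tool's axes at that moment; what a row does not reach only later rows make up. A row lasts 1/10 s, in which the tool goes at most 50 mm and 8.59 degrees, less where a joint would pass 70% of its speed; a pose out of reach is approached as far as the arm can. A call with a gripper value outside its range is refused whole. "hand" is the opening, from -1 (shut) to 1 (fully open), set as the call begins (left out, the last holds). The fingers move at their own pace and stop on an object; "squeeze" is the grip in N (left out, the last holds). Time passes only in rows, so rows that repeat a pose let the fingers close. It gives the time, the measured TCP pose, the force and the opening at its end, in the units of the state.
- get_state(): the state, without advancing time (a new reading comes with each control period).
- grab_frame(name): name is "scene" or "top" or "wrist"; returns a dict with "frame" (420x560x3 uint8, blue, green, red), "range_z" (420x560 float32, m along the optical axis (not along the pixel's ray), 0 where there is no reading), "vertical_fov" (degrees; the focal length in pixels is half the picture's height over the tangent of half this angle, whatever the lens; pixels are square), "cx", "cy" (the principal point, pixels), "k1" (the pictures are not rectified: a ray, as slopes to the right and down, at radius r is drawn at 1 + k1 r^2 times it, then the intrinsics apply), "cam_to_world" (4x4, takes a point from camera to world coordinates). Camera axes: x right, y up, looking along -z (the intrinsics and any distortion apply to the point x, -y, -z); pixel columns grow to the right and rows downward; lengths in m; the calibration is good to about 2 mm. A picture is of the moment at which its call begins.
- job_done(): hands the job in, once; it reports no verdict.
The state is a dict: "t": time; "q": joint angles; "qd": joint speeds; "joint_efforts": joint torques, N m; "eef_pos": TCP position; "ee_rot": TCP orientation; "force": force on the tool from outside, world axes, zero at the start; "moment": the same for the moment, N m; "width": finger opening in m.
Only numpy, scipy, OpenCV 4.12 (cv2) and the standard library are available. Lean on these libraries where they do the work, as an engineer would, in place of code of your own. Each camera call takes 0.05 s, during which the arm holds its last target. There are 200 camera calls.

## Task

The strap cutter has to run on its third feed. Pull the sprung selector knob up clear of the index plate, turn it without forcing the pin to the notch with three rivets, the one nearest the clutch lever, and let the pin drop fully home there. Then gently push the clutch lever all the way back to its stop to engage the feed, and leave the tools and parts lying about where they are.

Things in the scene. Friction and masses are not known exactly. Their poses are not given: they have to be found in the camera images.
- strap_cutter: The bench strap cutter, bolted down. Origin: centre of its underside; x points to its back, away from the robot, y to its left (the rollers and knives), z up. Its grey gearbox, top 130 mm high, is on its right (-y); on that lies the steel index plate, 126 mm across, top 140 mm high, open notches in its front rim. Nothing of it rises above 200 mm.
- selector_axis (a point): The upright axis of the selector where it passes the index plate's top face; at (-45, -100, 140) mm in the cutter's frame.
- knob_grip (a point): Middle of the black bar knob, 46 long, 14 thick, 34 mm high; its top is 10 mm above this point, its foot 24 below. 36 mm above the plate when the pin is home, 42 with the pin on the plate, 47 at most. On the axis; x runs along the bar, away from the pin, z up. It lifts straight up against a spring (7 N home, 10 N at full lift) and turns about the axis with a few degrees (under 6) of play to the arm.
- pointer: The dark steel selector arm under the knob, turning with it and carrying the pin. Origin on the axis, at plate-top height when home; the arm points along -x and reaches to 60 mm from the axis, its top 9.5 mm above the plate when home.
- pin_tip (a point): Lower end of the 8 mm index pin, under the arm's end, 52 mm from the axis. It is 6 mm below the plate's top face when home in a notch (134 mm up in the cutter's frame), level with it when it rests on the plate between notches, which it does if let go off a notch. The pin must be lifted above the plate's top (6 mm) to turn out of a notch. Full lift 11 mm.
- notch1 (a point): Where the pin's tip lies when home in notch 1 (one rivet), the notch furthest from the clutch lever. Notches are 11 mm wide and straight-sided, so the pin drops only when within about 1.5 mm of the middle; it stays where it is left otherwise.
- notch2 (a point): The same for notch 2 (two rivets), 40 degrees on from notch 1, pointing to the machine's front. The pin starts in notch 1 or 2 or anywhere on the plate between them.
- notch3 (a point): The same for notch 3 (three rivets), 40 degrees on from notch 2, anticlockwise seen from above, towards the clutch lever. The wanted notch. The arm can turn some 14 degrees past it.
- clutch_ball (a point): Centre of the black ball, 28 mm across, on the end of the clutch lever: a 10 mm rod on the gearbox's right side, 100 mm from its pivot, which is at (-20, -215, 75) mm in the cutter's frame, axis along y. Out: leaning to the front, ball at x about -63 mm, 165 high. In: at its stop leaning to the back, ball at x +23 mm, 165 high. It moves with about 3 N and stays where it is left.
- clutch: The clutch lever itself; origin at its pivot. 25 mm free between its rod and the gearbox's side.
- spanner: Open-ended spanner lying on the gearbox top behind the selector, 130 mm long, 6 mm thick. Origin: centre of its underside. A bystander, not to be moved.
- spacer: Brass spacer ring, 38 mm across, 12 mm high, lying on the infeed table of the cutter. A bystander.
- shears: Leather shears, 240 mm long, lying on the table at the robot's left. A bystander.
- rule: Steel rule, 300 x 28 x 4 mm, lying on the table at the machine's right. A bystander.
- mallet: Mallet with white plastic head and wooden handle, 220 mm long, lying right of the machine. A bystander.
- glue_jar: Glue jar, 68 mm across, 85 mm high, standing left of the machine. A bystander.
- pattern: Aluminium shoe pattern plate, 215 x 117 x 4 mm, lying left of the machine. A bystander.
- awl: Awl with wooden handle, 150 mm long, lying right of the machine. A bystander.

How it is judged:
On the way, in this order (a step that is already met when the one before it is completed fails the run):
1. the selector pin is pulled up clear of the index plate (z of pin_tip in the frame of strap_cutter above 0.1407 m), for 0.1 s.
2. the pin has dropped home in notch 3 (distance between pin_tip and notch3 below 0.0035 m), for 0.2 s.
3. the clutch lever is pushed back to its stop (x of clutch_ball in the frame of strap_cutter above 0.0175 m), for 0.1 s.
At the end, for the whole second after the job is handed in: The pin is home in notch 3 (its tip within 3.5 mm of the seated place), the clutch lever is back at its stop (ball within about 6 mm), and both are at rest (distance between pin_tip and notch3 below 0.0035 m and x of clutch_ball in the frame of strap_cutter above 0.0175 m and linear speed of each of pointer, clutch below 0.01 m/s); the robot touches nothing.
It fails at once if the pin forced against the index plate with more than 25 N (contact force between pointer and strap_cutter above 25 N).
It fails at once if the clutch lever shoved with more than 30 N (contact force between the fingers and clutch above 30 N).
It fails at once if a tool or part lying about moved more than 30 mm (distance of any of spanner, spacer, shears, rule, mallet, glue_jar, pattern, awl from where it was at the start of the episode above 0.03 m).
It also fails if it takes over 54 s, if anything falls off the work surface, if the arm or the gripper's body presses on something with over 40 N, if the wrist force passes 120 N, or if a joint passes its speed limit or range.

## Working session

There is one attempt and no reset: what is moved stays moved. The work goes in short steps, Python scripts to look and compute and a tool call to move; the robot and the scene stay as the last step left them, time stands still between calls to the robot, and variables do not carry over. Pictures are saved under pics/ and viewed, about 8 in all and at most 12, crops included, and the job is handed in when it is done.

Besides the shell and the picture viewer there is one more tool, called after "Request:" as name([rows], argument=value, ...), one row to a line, values as JSON. send_rows: Moves the arm, as the interface text tells. Its arguments: {"type":"object","properties":{"motion":{"type":"array"},"hand":{"type":"number"},"squeeze":{"type":"number"}},"required":["motion"]}

```bash
mkdir -p pics; ls
python3 - <<'E'
from station import *
import cv2,numpy as np
s=get_state();print(s)
ims=[]
for n in("scene","top"):
    f=grab_frame(n);cv2.imwrite(f"pics/{n}0.png",f["frame"]);np.savez(f"{n}0.npz",**f)
    print(n,f["vertical_fov"],f["cx"],f["cy"],f["k1"],f["cam_to_world"])
E
```

```text
pics
{'t': 0.0, 'q': array([-1.04089161e+00,  3.59376447e-01,  1.10433501e-02, -3.43755274e-04,
       -1.22409844e+00, -2.88095392e-01]), 'qd': array([-0.00273547, -0.00162765, -0.00079697,  0.00017698, -0.00051503,
       -0.00058171]), 'joint_efforts': array([ 5.82205957e-04, -5.82716095e+01,  2.93052542e+01,  6.99717119e+00,
        6.86562998e-03, -1.21841044e-04]), 'eef_pos': array([ 0.16157954, -0.65516739,  0.4037236 ]), 'ee_rot': array([ 3.13993302e+00, -1.54817116e-04, -2.89990027e+00]), 'force': array([-0.38112363, -0.49314745,  0.02528958]), 'moment': array([ 0.03399754, -0.02875254,  0.04366308]), 'width': 0.08756433349935235}
scene 46.499765137503246 283.21519435706597 210.60508391382888 -0.07358494542998907 [[-0.63171151 -0.4368407   0.64039892  1.37144706]
 [ 0.77501563 -0.37408396  0.50932501  0.71944749]
 [ 0.01706907  0.81806564  0.57487151  0.87667403]
 [ 0.          0.          0.          1.        ]]
top 54.37833073915829 279.42697082038836 213.7876993457342 -0.03321563959735928 [[-0.00375315  0.99869512 -0.05093097  0.46090872]
 [-0.99999137 -0.00383889 -0.00158569  0.04070227]
 [-0.00177913  0.05092458  0.99870092  1.19115704]
 [ 0.          0.          0.          1.        ]]
```

View pics/top0.png

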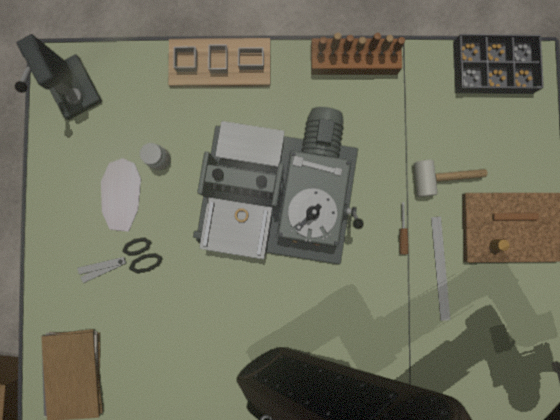

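View pics/scene0.png

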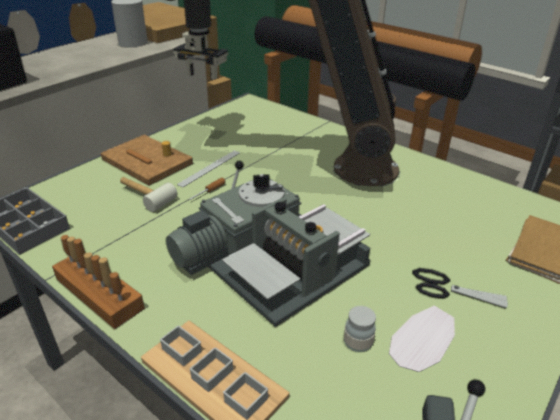

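The top view shows the index plate round about pixel (315,213), the knob on it, the clutch ball at (358,223), and the spanner at (315,165). The machine is turned slightly clockwise. The scene view agrees with this. Next I'll measure from an enlarged top view.

```bash
cat > h.py <<'E'
import numpy as np,cv2
from station import *
def K(f):
    fl=f["frame"].shape[0]/2/np.tan(np.radians(float(f["vertical_fov"]))/2)
    return np.array([[fl,0,float(f["cx"])],[0,fl,float(f["cy"])],[0,0,1]])
def D(f): return np.array([float(f["k1"]),0,0,0])
def ray(f,uv):
    # station distorts: drawn = ray*(1+k1 r^2), as OpenCV
    p=cv2.undistortPoints(np.array(uv,float).reshape(-1,1,2),K(f),D(f))[:,0]
    M=f["cam_to_world"]; d=np.c_[p[:,0],-p[:,1],-np.ones(len(p))]@M[:3,:3].T
    return M[:3,3],d
def onz(f,uv,z):
    o,d=ray(f,uv); return o+d*((z-o[2])/d[:,2])[:,None]
def byrange(f,uv):
    o,d=ray(f,uv); uv=np.array(uv).reshape(-1,2).astype(int)
    return o+d*f["range_z"][uv[:,1],uv[:,0]][:,None]
def proj(f,P):
    M=np.linalg.inv(f["cam_to_world"]); p=np.atleast_2d(P)@M[:3,:3].T+M[:3,3]
    return cv2.projectPoints(np.c_[p[:,0],-p[:,1],-p[:,2]],np.zeros(3),np.zeros(3),K(f),D(f))[0][:,0]
E
python3 - <<'E'
from h import *
f=np.load("top0.npz")
cv2.imwrite("pics/topc.png",cv2.resize(f["frame"][125:275,190:380],None,fx=4,fy=4,interpolation=cv2.INTER_CUBIC))
# ball & heights by depth
print(byrange(f,[[313,212],[358,223],[330,190],[300,200],[325,225],[240,215]]).round(3))
vv,uu=np.mgrid[120:280,190:380]; P=byrange(f,np.c_[uu.ravel(),vv.ravel()])
# gearbox top region 0.125..0.146
m=(P[:,2]>0.12)&(P[:,2]<0.15); 
q=np.zeros((160,190),np.uint8); q.ravel()[m]=255
n,l,st,c=cv2.connectedComponentsWithStats(q); i=1+st[1:,4].argmax()
pts=P[(l==i).ravel()][:,:2].astype(np.float32); print("gearbox top",cv2.minAreaRect(pts))
m=(P[:,2]>0.004)&(P[:,2]<0.03); q[:]=0;q.ravel()[m]=255
n,l,st,c=cv2.connectedComponentsWithStats(q); i=1+st[1:,4].argmax()
pts=P[(l==i).ravel()][:,:2].astype(np.float32); print("base",cv2.minAreaRect(pts))
m=P[:,2]>0.15; print(P[m][::4].round(3)[:60])
E
```

```text
[[ 0.516 -0.04   0.192]
 [ 0.489 -0.152  0.18 ]
 [ 0.576 -0.09   0.132]
 [ 0.55  -0.011  0.138]
 [ 0.485 -0.074  0.142]
 [ 0.514  0.149  0.088]]
gearbox top ((0.6026583313941956, -0.05614487826824188), (0.16037939488887787, 0.3211039900779724), 80.61471557617188)
base ((0.5233674049377441, -0.0009287595748901367), (0.39344316720962524, 0.3142382502555847), 38.37370681762695)
[[ 0.756 -0.063  0.152]
 [ 0.756 -0.082  0.15 ]
 [ 0.753 -0.066  0.152]
 [ 0.753 -0.076  0.152]
 [ 0.753 -0.092  0.152]
 [ 0.751 -0.066  0.152]
 [ 0.751 -0.076  0.152]
 [ 0.75  -0.091  0.154]
 [ 0.748 -0.063  0.15 ]
 [ 0.748 -0.079  0.15 ]
 [ 0.748 -0.089  0.152]
 [ 0.461  0.041  1.191]
 [ 0.746 -0.071  0.15 ]
 [ 0.745 -0.086  0.155]
 [ 0.746 -0.099  0.151]
 [ 0.743 -0.063  0.151]
 [ 0.742 -0.078  0.154]
 [ 0.742 -0.089  0.153]
 [ 0.461  0.041  1.191]
 [ 0.739 -0.07   0.155]
 [ 0.739 -0.086  0.154]
 [ 0.74  -0.097  0.15 ]
 [ 0.738 -0.068  0.151]
 [ 0.737 -0.081  0.152]
 [ 0.738 -0.092  0.151]
 [ 0.735 -0.061  0.151]
 [ 0.735 -0.076  0.151]
 [ 0.735 -0.086  0.15 ]
 [ 0.733 -0.058  0.15 ]
 [ 0.732 -0.068  0.152]
 [ 0.732 -0.086  0.153]
 [ 0.729 -0.058  0.153]
 [ 0.73  -0.071  0.151]
 [ 0.73  -0.086  0.151]
 [ 0.73  -0.097  0.152]
 [ 0.727 -0.066  0.15 ]
 [ 0.727 -0.081  0.151]
 [ 0.726 -0.094  0.155]
 [ 0.724 -0.065  0.153]
 [ 0.725 -0.076  0.151]
 [ 0.725 -0.089  0.15 ]
 [ 0.722 -0.06   0.153]
 [ 0.721 -0.07   0.153]
 [ 0.722 -0.089  0.151]
 [ 0.719 -0.06   0.153]
 [ 0.718 -0.073  0.155]
 [ 0.719 -0.086  0.151]
 [ 0.717 -0.058  0.152]
 [ 0.717 -0.068  0.151]
 [ 0.716 -0.083  0.152]
 [ 0.714 -0.063  0.151]
 [ 0.714 -0.081  0.152]
 [ 0.713 -0.093  0.154]
 [ 0.712 -0.066  0.151]
 [ 0.711 -0.081  0.151]
 [ 0.709 -0.055  0.151]
 [ 0.709 -0.065  0.151]
 [ 0.709 -0.078  0.153]
 [ 0.709 -0.091  0.15 ]
 [ 0.706 -0.06   0.152]]
```

View pics/topc.png

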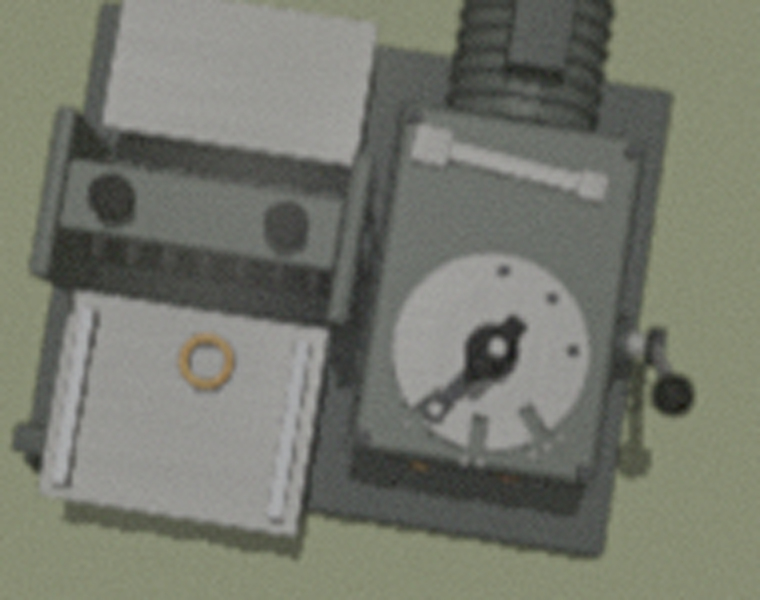

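The crop shows the plate centre near (492,352) and the pin at the arm's end near (435,408), which is in or close to notch 1. Notch 2 is at (479,430) and notch 3 at (537,430); the clutch ball is at (672,395). Next step is to fit the numbers.

Run:
```python
from h import *
f=np.load("top0.npz")
g=cv2.cvtColor(f["frame"],cv2.COLOR_BGR2GRAY)
# plate: bright, in window
w=np.zeros_like(g); w[180:245,280:345]=1
m=((g>118)&(w>0)).astype(np.uint8)*255
cs,_=cv2.findContours(m,cv2.RETR_EXTERNAL,cv2.CHAIN_APPROX_NONE); c=max(cs,key=cv2.contourArea)
h=cv2.convexHull(c)[:,0]
P=onz(f,h,0.14)[:,:2]
A=np.c_[2*P,np.ones(len(P))]; s=np.linalg.lstsq(A,(P**2).sum(1),rcond=None)[0]
ax=s[:2]; print("plate c",ax,"r",np.sqrt(s[2]+ax@ax), "thr med",np.median(g[200:230,325:335]))
cr=lambda x,y:[190+(x+.5)/4-.5,125+(y+.5)/4-.5]
for n,uv,z in(("pin/arm end",cr(435,408),.148),("n2",cr(479,432),.14),("n3",cr(537,428),.14),("knobnub",cr(497,348),.186)):
    p=onz(f,[uv],z)[0]; d=p[:2]-ax; print(n,p.round(4),np.hypot(*d).round(4),np.degrees(np.arctan2(d[1],d[0])).round(1))
# ball from scene+top
b=onz(f,[cr(672,395)],.165)[0]; print("ball",b)
# machine right edge of base, gearbox edges
for a,b2,z in(((668,95),(602,553),.02),((640,150),(585,478),.13),((400,115),(358,440),.13),((358,440),(585,475),.13)):
    p=onz(f,[cr(*a),cr(*b2)],z); d=p[1]-p[0]; print(np.degrees(np.arctan2(d[1],d[0])),np.hypot(d[0],d[1]))
# ball in scene
s=np.load("scene0.npz"); print("scene ball px pred",proj(s,[onz(f,[cr(672,395)],.165)[0]]), "knob",proj(s,[[*ax,.176]]))
x=s["frame"][140:215,200:310]; cv2.imwrite("pics/scc.png",cv2.resize(x,None,fx=7,fy=7,interpolation=cv2.INTER_CUBIC))
```

```text
plate c [ 0.51844829 -0.04184431] r 0.06398180370117687 thr med 151.0
pin/arm end [ 0.4811 -0.0059  0.148 ] 0.0518 136.0
n2 [ 0.4658 -0.0344  0.14  ] 0.0532 171.9
n3 [ 0.4682 -0.0717  0.14  ] 0.0584 -149.3
knobnub [ 0.5172 -0.0426  0.186 ] 0.0015 -150.6
ball [ 0.48836402 -0.15406059  0.165     ]
171.0961614101492 0.3338490796136036
169.82437317008078 0.21746350057384994
172.41293837433545 0.21439301490102364
-98.98376257811539 0.1487800642758921
scene ball px pred [[238.06942949 165.78272243]] knob [[260.1450216  179.82684721]]
```

View pics/scc.png

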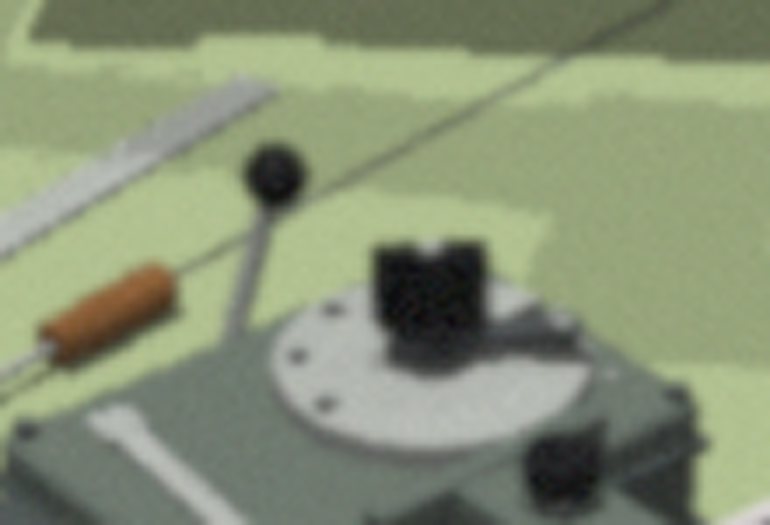

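The scene crop agrees with the top view: the ball is at (275,175) and the knob at (430,290), both within about 1.5 px of the prediction. So the axis is at about (0.518,-0.042) and the machine yaw is about -9°. The arm sits at about 136°, while notch 1 should be near 131° and notch 3 near -148.5°. I'm moving above the knob now.

Request:
send_rows([
  {"offset": [-3.5, 3.6, 0], "turn": 0},
  {"offset": [-7, 7.2, 0], "turn": 0},
  {"offset": [-10.5, 10.8, 0], "turn": 0},
  {"offset": [-14, 14.4, 0], "turn": 0},
  {"offset": [-17.5, 18, 0], "turn": 0},
  {"offset": [-21, 21.6, 0], "turn": 0},
  {"offset": [-24.6, 25.5, 0], "turn": 0},
  {"offset": [-24.6, 25.5, 0], "turn": 0},
])

```text
t: 0.9
eef_pos: [0.3411, -0.3451, 0.4049]
ee_rot: [3.141, 0.001, -2.895]
force: [-0.2, -0.6, 0.3]
width: 0.0876
```

Request:
send_rows([
  {"offset": [-3.5, 3.6, 0], "turn": 8},
  {"offset": [-7, 7.2, 0], "turn": 16},
  {"offset": [-10.5, 10.8, 0], "turn": 24},
  {"offset": [-14, 14.4, 0], "turn": 32},
  {"offset": [-17.5, 18, 0], "turn": 40},
  {"offset": [-21, 21.6, 0], "turn": 48},
  {"offset": [-24.6, 25.5, 0], "turn": 56},
  {"offset": [-24.6, 25.5, 0], "turn": 58},
])

```text
t: 1.7
eef_pos: [0.5177, -0.0408, 0.4046]
ee_rot: [-3.142, -0.0, 2.366]
force: [1.1, -0.3, 0.3]
width: 0.0875
```

Run:
```python
from h import *
s=get_state();print(s["t"],s["q"].round(3),s["eef_pos"],s["ee_rot"],s["force"])
f=grab_frame("wrist");np.savez("w1.npz",**f);cv2.imwrite("pics/w1.png",f["frame"]);print(f["cam_to_world"].round(3),f["vertical_fov"])
print(proj(f,[[.518,-.042,.186],[.518,-.042,.14]]))
```

```text
1.7 [ 0.3    0.102 -0.327  0.    -1.142 -2.646] [ 0.51774268 -0.04078852  0.40460257] [-3.14154887e+00 -1.87326543e-05  2.36559240e+00] [ 1.13521397 -0.29588498  0.30308601]
[[ 0.7   -0.692 -0.176  0.471]
 [ 0.714  0.679  0.172  0.005]
 [ 0.    -0.247  0.969  0.386]
 [ 0.     0.     0.     1.   ]] 69.59234714949747
[[273.03733507 235.65512151]
 [273.21901986 218.30786923]]
```

View pics/w1.png

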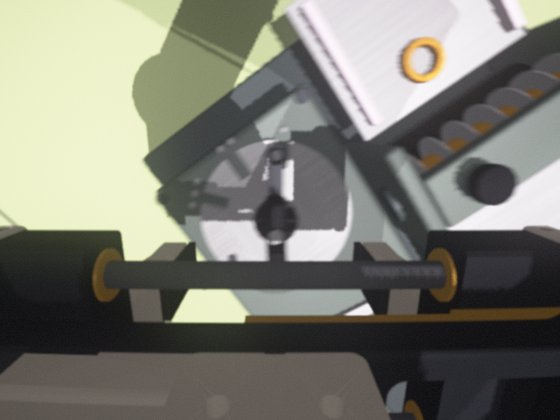

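The wrist view shows the knob at (276,217), the arm pointing up to the pin at (278,152), and notches at about (232,155) and (200,195). I'll zoom in to see the arm's angle and the knob's shape.

Run:
```python
from h import *
f=np.load("w1.npz");x=f["frame"][120:270,180:370]
x=cv2.resize(x,None,fx=4,fy=4,interpolation=cv2.INTER_CUBIC); x=(255*(x/255.)**.55).astype(np.uint8); cv2.imwrite("pics/w1c.png",x)
for uv in ([276,217],[276,205],[276,235],[278,152],[278,185],[310,190]): print(uv,byrange(f,[uv])[0].round(4))
```

```text
[276, 217] [ 0.5086 -0.03    0.1921]
[276, 205] [ 0.5029 -0.0244  0.1914]
[276, 235] [ 0.5174 -0.0386  0.193 ]
[278, 152] [ 4.808e-01 -3.000e-04  1.553e-01]
[278, 185] [ 0.4988 -0.0179  0.1544]
[310, 190] [ 0.5218 -0.0033  0.1409]
```

View pics/w1c.png

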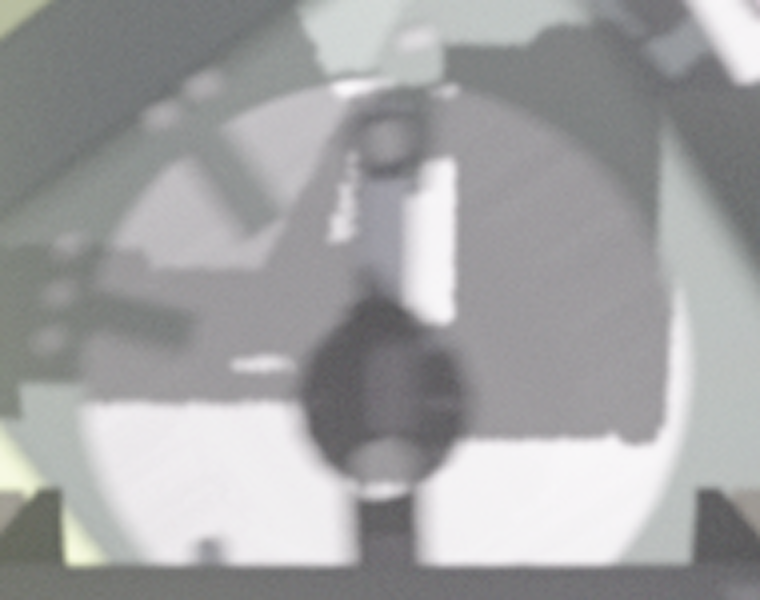

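Run:
```python
from h import *
f=np.load("w1.npz")
for r in (200,205,212,220,228,235,240,246):
    u=np.arange(250,304,3); P=byrange(f,np.c_[u,u*0+r]); print(r,(P[:,2]*1000).astype(int))
cr=lambda x,y:[180+(x+.5)/4-.5,120+(y+.5)/4-.5]
# plate rim pts
rim=[cr(*p) for p in((345,82),(455,88),(228,122),(110,235),(80,400),(690,330),(690,420),(95,520))]
P=onz(f,rim,.14)[:,:2]; A=np.c_[2*P,np.ones(len(P))]; s=np.linalg.lstsq(A,(P**2).sum(1),rcond=None)[0]; ax=s[:2]
print("plate",ax,np.sqrt(s[2]+ax@ax))
for n,p,z in(("pin",(388,135),.1555),("armmid",(382,240),.1555),("n1rivet",(415,40),.131),("n2a",(205,82),.131),("n2b",(165,116),.131),("n3a",(72,245),.131),("n3m",(58,293),.131),("n3c",(48,340),.131),("n2slot",(235,175),.14),("n3slot",(145,316),.14),("nub",(383,465),.192)):
    q=onz(f,[cr(*p)],z)[0]; d=q[:2]-ax; print(n,q.round(4),np.hypot(*d).round(4),np.degrees(np.arctan2(d[1],d[0])).round(1))
```

```text
200 [140 142 141 142 140 175 178 178 177 180 176 142 141 140 141 142 141 140]
205 [143 141 141 155 184 191 191 191 191 191 192 159 156 141 140 141 141 141]
212 [141 151 159 159 189 386 192 193 192 191 192 161 161 160 155 141 141 142]
220 [141 159 160 160 189 190 191 192 192 191 190 160 161 160 160 155 140 141]
228 [142 160 161 161 159 192 192 191 193 191 191 160 160 160 161 141 142 141]
235 [141 140 159 161 160 192 193 193 193 193 192 188 160 160 141 142 141 141]
240 [141 142 141 141 160 191 194 192 194 193 191 190 141 141 141 140 141 141]
246 [141 141 141 140 140 191 192 192 192 191 192 190 141 142 141 142 141 142]
plate [ 0.52040616 -0.04204324] 0.06606197494971815
pin [ 0.4808 -0.0018  0.1555] 0.0565 134.5
armmid [ 0.4941 -0.0164  0.1555] 0.0367 135.7
n1rivet [0.4721 0.0148 0.131 ] 0.0746 130.4
n2a [ 0.4478 -0.0219  0.131 ] 0.0754 164.5
n2b [ 0.4467 -0.0328  0.131 ] 0.0743 172.8
n3a [ 0.4512 -0.0665  0.131 ] 0.0734 -160.5
n3m [ 0.456  -0.0764  0.131 ] 0.073 -152.0
n3c [ 0.4614 -0.0856  0.131 ] 0.0734 -143.6
n2slot [ 0.4655 -0.0299  0.14  ] 0.0562 167.5
n3slot [ 0.4725 -0.0641  0.14  ] 0.0527 -155.2
nub [ 0.5178 -0.0396  0.192 ] 0.0036 136.4
```

Run:
```python
from h import *
f=np.load("w1.npz")
vv,uu=np.mgrid[195:258,245:300]; uv=np.c_[uu.ravel(),vv.ravel()]; P=byrange(f,uv)
m=(P[:,2]>.186)&(P[:,2]<.2); 
q=onz(f,uv[m],.192)[:,:2].astype(np.float32)
vx,vy,x,y=cv2.fitLine(q,cv2.DIST_L2,0,.01,.01).ravel(); print("bar dir",np.degrees(np.arctan2(vy,vx)),"mean",x,y)
n=np.array([-vy,vx]); t=(q-[x,y])@[vx,vy]; w=(q-[x,y])@n
print("along",t.min(),t.max(),"across pct",np.percentile(w,[2,98]))
# line robust: central across per slice
for a in np.arange(-.024,.024,.006):
    k=(t>a)&(t<a+.006)
    if k.sum(): print(round(a,3),w[k].min().round(4),w[k].max().round(4))
e=t.max(); 
for c in([.5184,-.0418],[.5204,-.042]): print("axis offset from line",(np.array(c)-[x,y])@n,(np.array(c)-[x,y])@[vx,vy])
for sgn,tt in((1,t.min()+.023),(-1,t.max()-.023)): print("centre if far end",np.array([x,y])+tt*np.array([vx,vy]))
```

```text
bar dir -42.187366 mean 0.5135865 -0.037989553
along -0.019351283 0.019692015 across pct [-0.00662259  0.00657391]
-0.024 -0.0056 0.0056
-0.018 -0.0066 0.0068
-0.012 -0.0068 0.0067
-0.006 -0.0069 0.0065
-0.0 -0.0068 0.0069
0.006 -0.0069 0.0067
0.012 -0.0067 0.0066
0.018 -0.0068 0.0064
axis offset from line 0.00040916628975398885 0.00612549320639236
axis offset from line 0.0016040903820467712 0.0077417098897801205
centre if far end [ 0.51629007 -0.04043987]
centre if far end [ 0.51113546 -0.03576805]
```

The bar lies along -42° (arm side 138°), while the arm itself is at about 135°, a difference within the play. The pin is resting on the plate: arm top at 0.155 m and knob top at 0.192 m. The knob centre is within about 1 mm of the tool axis, so I'm descending.

Request:
send_rows([
  {"offset": [0, 0, 1], "turn": -2},
  {"offset": [0, 0, 2], "turn": -2},
  {"offset": [0, 0, 3], "turn": -2},
  {"offset": [0, 0, 4], "turn": -2},
  {"offset": [0, 0, 5], "turn": -2},
  {"offset": [0, 0, 5.5], "turn": -2},
  {"offset": [0, 0, 5.8], "turn": -2},
  {"offset": [0, 0, 5.8], "turn": -2},
], hand=-0.2, squeeze=25)

```text
t: 2.55
eef_pos: [0.5172, -0.0425, 0.3464]
ee_rot: [-3.141, -0.0, 2.406]
force: [0.0, 0.1, 0.5]
width: 0.0359
```

Request:
send_rows([
  {"offset": [0, 0, 0], "turn": 0},
  {"offset": [0, 0, 0], "turn": 0},
  {"offset": [0, 0, 0], "turn": 0},
  {"offset": [0, 0, 0], "turn": 0},
  {"offset": [0, 0, 0], "turn": 0},
], hand=-1)

```text
t: 3.05
eef_pos: [0.5174, -0.0422, 0.347]
ee_rot: [3.141, 0.0, 2.406]
force: [0.6, 1.0, 1.4]
width: 0.0138
```

Run:
```python
from h import *
s=get_state();print({k:np.round(v,4) for k,v in s.items()})
```

```text
{'t': np.float64(3.05), 'q': array([ 2.9700e-01,  1.4970e-01, -4.1160e-01, -1.0000e-04, -1.0086e+00,
       -2.6032e+00]), 'qd': array([ 0.0005,  0.0011,  0.0002, -0.0002, -0.0004, -0.0002]), 'joint_efforts': array([-5.88400e-01, -3.82357e+01,  2.55004e+01,  6.25260e+00,
       -3.63600e-01, -1.90000e-03]), 'eef_pos': array([ 0.5174, -0.0422,  0.347 ]), 'ee_rot': array([3.1408e+00, 4.0000e-04, 2.4062e+00]), 'force': array([0.6127, 0.9844, 1.3984]), 'moment': array([ 0.3359, -0.1936, -0.0059]), 'width': np.float64(0.0138)}
```

Request:
send_rows([
  {"offset": [0, 0, -0.1], "turn": 0},
  {"offset": [0, 0, -0.2], "turn": 0},
  {"offset": [0, 0, -0.3], "turn": 0},
  {"offset": [0, 0, -0.3], "turn": 0},
  {"offset": [0, 0, -0.3], "turn": 0},
])

```text
t: 3.55
eef_pos: [0.5173, -0.0422, 0.3493]
ee_rot: [3.141, -0.0, 2.406]
force: [3.7, 3.2, -9.1]
width: 0.0139
```

Pull force is -9 N and the pin is up by about 8 mm. I'm turning anticlockwise in stages and watching the side force.

Request:
send_rows([
  {"offset": [0, 0, 0], "turn": -4},
  {"offset": [0, 0, 0], "turn": -8},
  {"offset": [0, 0, 0], "turn": -12},
  {"offset": [0, 0, 0], "turn": -16},
  {"offset": [0, 0, 0], "turn": -20},
  {"offset": [0, 0, 0], "turn": -24},
  {"offset": [0, 0, 0], "turn": -24},
])

```text
t: 4.25
eef_pos: [0.5173, -0.0421, 0.3495]
ee_rot: [3.141, 0.0, 2.827]
force: [4.1, 3.3, -8.6]
width: 0.0138
```

Request:
send_rows([
  {"offset": [0, 0, 0], "turn": -4},
  {"offset": [0, 0, 0], "turn": -8},
  {"offset": [0, 0, 0], "turn": -12},
  {"offset": [0, 0, 0], "turn": -16},
  {"offset": [0, 0, 0], "turn": -20},
  {"offset": [0, 0, 0], "turn": -24},
  {"offset": [0, 0, 0], "turn": -24},
])

```text
t: 4.95
eef_pos: [0.5173, -0.042, 0.3495]
ee_rot: [3.141, 0.001, -3.037]
force: [3.8, 4.3, -8.8]
width: 0.0139
```

Request:
send_rows([
  {"offset": [0, 0, 0], "turn": -4},
  {"offset": [0, 0, 0], "turn": -8},
  {"offset": [0, 0, 0], "turn": -12},
  {"offset": [0, 0, 0], "turn": -16},
  {"offset": [0, 0, 0], "turn": -20},
  {"offset": [0, 0, 0], "turn": -20},
])

```text
t: 5.55
eef_pos: [0.5172, -0.0419, 0.3494]
ee_rot: [3.141, 0.001, -2.688]
force: [3.7, 5.1, -9.1]
width: 0.0139
```

Run:
```python
from h import *
s=get_state();print({k:np.round(v,4) for k,v in s.items() if k in("t","eef_pos","ee_rot","force","moment","width")},np.degrees(s["ee_rot"][2]))
f=grab_frame("wrist");np.savez("w2.npz",**f)
print(proj(f,[[.518,-.042,.192],[.518,-.042,.14]]))
x=(255*(f["frame"]/255.)**.6).astype(np.uint8); cv2.imwrite("pics/w2.png",cv2.resize(x[20:270,130:430],None,fx=2.4,fy=2.4,interpolation=cv2.INTER_CUBIC))
```

```text
{'t': np.float64(5.55), 'eef_pos': array([ 0.5172, -0.0419,  0.3494]), 'ee_rot': array([ 3.1406e+00,  7.0000e-04, -2.6881e+00]), 'force': array([ 3.674 ,  5.1374, -9.121 ]), 'moment': array([ 1.9288, -1.5594,  0.0442]), 'width': np.float64(0.0139)} -154.01692003254016
[[272.91067337 273.27235818]
 [273.15700063 238.99329112]]
```

View pics/w2.png

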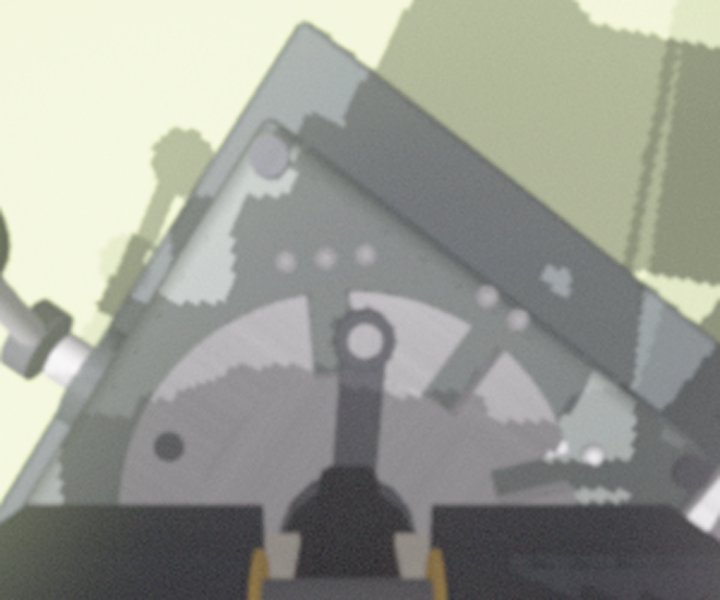

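The view shows the pin ring at (363,340) and the notch 3 slot, with its mouth between (308,295) and (350,292), slightly further anticlockwise, under the three rivets at (286,262), (326,259) and (366,255).

Run:
```python
from h import *
f=np.load("w2.npz")
cr=lambda x,y:[130+(x+.5)/2.4-.5,20+(y+.5)/2.4-.5]
rim=[cr(*p) for p in((122,480),(140,415),(160,378),(200,338),(250,308),(303,295),(356,292),(420,304),(470,326),(510,353),(545,395))]
P=onz(f,rim,.14)[:,:2]; A=np.c_[2*P,np.ones(len(P))]; s=np.linalg.lstsq(A,(P**2).sum(1),rcond=None)[0]; a0=s[:2]
print("plate",a0,np.sqrt(s[2]+a0@a0))
u=cr(363,340); print("arm depth",[byrange(f,[cr(*p)])[0].round(4) for p in((363,322),(363,341),(358,420),(345,440))])
z=byrange(f,[cr(358,420)])[0][2]
for ax in(a0,np.array([.5172,-.0419])):
  print(ax)
  for n,p,zz in(("pin",(363,341),z),("n3 mouthL",(308,296),.14),("n3 mouthR",(350,293),.14),("rivetm",(326,259),.131),("r1",(286,262),.131),("r3",(366,255),.131),("n3 innerL",(316,372),.14),("n2 rivets",(502.5,308),.131),("armL",(337,440),z),("armR",(377,440),z)):
    q=onz(f,[cr(*p)],zz)[0]; d=q[:2]-ax; print(n,q.round(4),np.hypot(*d).round(4),np.degrees(np.arctan2(d[1],d[0])).round(1))
```

```text
plate [ 0.51741004 -0.04149719] 0.06362106883718115
arm depth [array([ 0.465 , -0.0628,  0.1575]), array([ 0.4688, -0.061 ,  0.1592]), array([ 0.4867, -0.0534,  0.1563]), array([ 0.4925, -0.0541,  0.1567])]
[ 0.51741004 -0.04149719]
pin [ 0.469  -0.0608  0.1563] 0.0521 -158.2
n3 mouthL [ 0.466  -0.0777  0.14  ] 0.0629 -144.9
n3 mouthR [ 0.4606 -0.0683  0.14  ] 0.0629 -154.8
rivetm [ 0.4555 -0.0778  0.131 ] 0.0717 -149.6
r1 [ 0.4609 -0.0871  0.131 ] 0.0726 -141.1
r3 [ 0.4499 -0.0687  0.131 ] 0.0727 -158.0
n3 innerL [ 0.4827 -0.0674  0.14  ] 0.0433 -143.2
n2 rivets [ 0.4461 -0.0294  0.131 ] 0.0723 170.4
armL [ 0.4935 -0.0559  0.1563] 0.0279 -149.0
armR [ 0.4892 -0.047   0.1563] 0.0288 -169.0
[ 0.5172 -0.0419]
pin [ 0.469  -0.0608  0.1563] 0.0518 -158.6
n3 mouthL [ 0.466  -0.0777  0.14  ] 0.0625 -145.1
n3 mouthR [ 0.4606 -0.0683  0.14  ] 0.0625 -155.0
rivetm [ 0.4555 -0.0778  0.131 ] 0.0714 -149.8
r1 [ 0.4609 -0.0871  0.131 ] 0.0722 -141.3
r3 [ 0.4499 -0.0687  0.131 ] 0.0724 -158.3
n3 innerL [ 0.4827 -0.0674  0.14  ] 0.0429 -143.5
n2 rivets [ 0.4461 -0.0294  0.131 ] 0.0722 170.0
armL [ 0.4935 -0.0559  0.1563] 0.0275 -149.5
armR [ 0.4892 -0.047   0.1563] 0.0285 -169.7
```

The plate fit is good: radius 63.6 mm, centre (0.5174,-0.0415). Notch 3 is at -149.7° and the arm at -158.4°, so it needs another 8.7° anticlockwise.

Request:
send_rows([
  {"offset": [0, 0, 0], "turn": -3},
  {"offset": [0, 0, 0], "turn": -6},
  {"offset": [0, 0, 0], "turn": -7.5},
  {"offset": [0, 0, 0], "turn": -8.7},
  {"offset": [0, 0, 0], "turn": -8.7},
  {"offset": [0, 0, 0], "turn": -8.7},
])

```text
t: 6.2
eef_pos: [0.5172, -0.0418, 0.3494]
ee_rot: [3.141, 0.001, -2.539]
force: [3.4, 3.9, -9.4]
width: 0.0139
```

Run:
```python
from h import *
s=get_state();print({k:np.round(v,4) for k,v in s.items() if k in("t","eef_pos","force","moment","width")},np.degrees(s["ee_rot"][2]))
f=grab_frame("wrist");np.savez("w3.npz",**f)
x=(255*(f["frame"]/255.)**.6).astype(np.uint8); cv2.imwrite("pics/w3.png",cv2.resize(x[100:240,200:340],None,fx=5,fy=5,interpolation=cv2.INTER_CUBIC)[:600])
```

```text
{'t': np.float64(6.2), 'eef_pos': array([ 0.5172, -0.0418,  0.3494]), 'force': array([ 3.3834,  3.947 , -9.4431]), 'moment': array([ 2.0642, -1.4992,  0.0082]), 'width': np.float64(0.0139)} -145.45243767767874
```

View pics/w3.png

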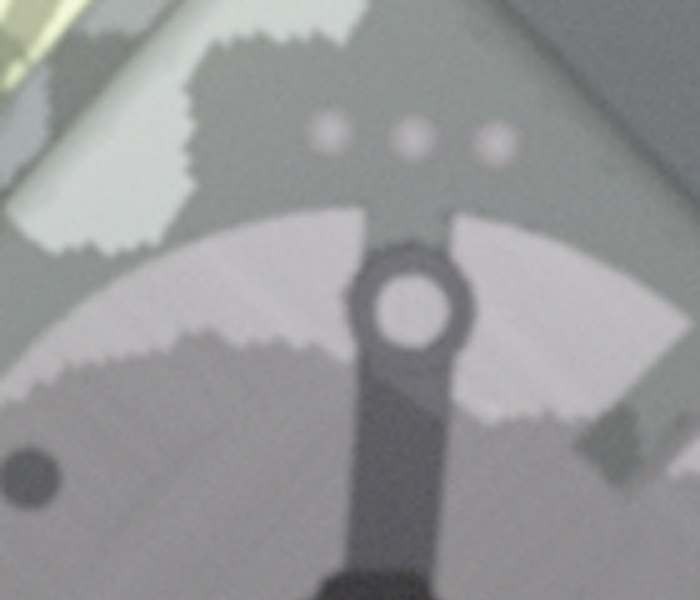

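Run:
```python
from h import *
f=np.load("w3.npz")
cr=lambda x,y:[200+(x+.5)/5-.5,100+(y+.5)/5-.5]
ax=np.array([.5174,-.0415])
for n,p,zz in(("pin",(411,311),.1575),("n3 mouthL",(363,209),.14),("n3 mouthR",(453,214),.14),("rivetm",(413,138),.131),("r1",(331,132),.131),("r3",(496,143),.131),("armL",(350,500),.1575),("armR",(440,500),.1575)):
    q=onz(f,[cr(*p)],zz)[0]; d=q[:2]-ax; print(n,q.round(4),np.hypot(*d).round(4),np.degrees(np.arctan2(d[1],d[0])).round(1))
```

```text
pin [ 0.4721 -0.0674  0.1575] 0.0522 -150.2
n3 mouthL [ 0.4661 -0.0782  0.14  ] 0.0631 -144.4
n3 mouthR [ 0.4603 -0.0688  0.14  ] 0.0633 -154.5
rivetm [ 0.4554 -0.078   0.131 ] 0.072 -149.6
r1 [ 0.4607 -0.087   0.131 ] 0.0727 -141.3
r3 [ 0.4498 -0.0689  0.131 ] 0.0729 -157.9
armL [ 0.4941 -0.0608  0.1575] 0.0302 -140.4
armR [ 0.4881 -0.0521  0.1575] 0.0311 -160.1
```

The pin is centred in the slot to within 0.7° (arm at -150.2°, notch at -149.5°). I'll turn another 0.5° and lower in small steps, checking the force.

Request:
send_rows([
  {"offset": [0, 0, 0], "turn": -0.5},
  {"offset": [0, 0, 0.1], "turn": -0.5},
  {"offset": [0, 0, 0.2], "turn": -0.5},
  {"offset": [0, 0, 0.3], "turn": -0.5},
  {"offset": [0, 0, 0.33], "turn": -0.5},
  {"offset": [0, 0, 0.33], "turn": -0.5},
])

```text
t: 6.85
eef_pos: [0.5172, -0.0418, 0.3461]
ee_rot: [3.141, 0.001, -2.53]
force: [3.1, 5.6, -8.8]
width: 0.0136
```

Request:
send_rows([
  {"offset": [0, 0, 0.05], "turn": 0},
  {"offset": [0, 0, 0.1], "turn": 0},
  {"offset": [0, 0, 0.15], "turn": 0},
  {"offset": [0, 0, 0.15], "turn": 0},
])

```text
t: 7.25
eef_pos: [0.5172, -0.0418, 0.3447]
ee_rot: [3.141, 0.001, -2.53]
force: [3.5, 5.6, -7.9]
width: 0.0138
```

The pin is going into the notch, with the spring force falling as expected. I'm lowering most of the rest, then releasing.

Request:
send_rows([
  {"offset": [0, 0, 0.1], "turn": 0},
  {"offset": [0, 0, 0.2], "turn": 0},
  {"offset": [0, 0, 0.3], "turn": 0},
  {"offset": [0, 0, 0.3], "turn": 0},
])

```text
t: 7.65
eef_pos: [0.5172, -0.0418, 0.3422]
ee_rot: [3.141, 0.001, -2.53]
force: [2.0, 4.8, -3.6]
width: 0.0136
```

Request:
send_rows([
  {"offset": [0, 0, 0], "turn": 0},
  {"offset": [0, 0, 0], "turn": 0},
  {"offset": [0, 0, 0], "turn": 0},
  {"offset": [0, 0, 0], "turn": 0},
], hand=-0.4)

```text
t: 8.05
eef_pos: [0.5171, -0.0426, 0.3421]
ee_rot: [-3.141, -0.0, -2.53]
force: [-0.7, -0.0, 0.5]
width: 0.0262
```

Run:
```python
from h import *
s=get_state();print({k:np.round(v,4) for k,v in s.items() if k in("t","eef_pos","force","moment","width")},np.degrees(s["ee_rot"][2]))
f=grab_frame("wrist");np.savez("w4.npz",**f)
u,v=np.mgrid[279:286:2,170:200:4]; P=byrange(f,np.c_[u.ravel(),v.ravel()]); print("arm top z",np.median(P[:,2]),"plate",byrange(f,[[250,200],[320,200]])[:,2])
```

```text
{'t': np.float64(8.05), 'eef_pos': array([ 0.5171, -0.0426,  0.3421]), 'force': array([-0.7187, -0.0054,  0.5156]), 'moment': array([ 0.0324,  0.0258, -0.0023]), 'width': np.float64(0.0262)} -144.94850145471224
arm top z 0.15015956604881878 plate [0.14164001 0.14032244]
```

The pin is home: arm top at 0.150 m, 9.5 mm above the plate. From notch 3 the machine yaw comes out at -9.6°. I'm going up, then to the front of the clutch ball with the fingers shut.

Request:
send_rows([
  {"offset": [0, 0, -1.5], "turn": 0},
  {"offset": [0, 0, -3], "turn": 0},
  {"offset": [0, 0, -4.5], "turn": 0},
  {"offset": [0, 0, -6], "turn": 0},
  {"offset": [3, -0.8, -6], "turn": 8},
  {"offset": [6, -1.6, -6], "turn": 16},
  {"offset": [9, -2.4, -6], "turn": 24},
  {"offset": [12.8, -3.4, -6], "turn": 32},
])

```text
t: 8.9
eef_pos: [0.4313, -0.1443, 0.4019]
ee_rot: [-3.141, 0.0, -3.093]
force: [-0.1, -0.6, -0.2]
width: 0.0263
```

Request:
send_rows([
  {"offset": [0, 0, 0], "turn": 6},
  {"offset": [0, 0, 0], "turn": 12.6},
  {"offset": [0, 0, 0], "turn": 12.6},
  {"offset": [0, 0, 0], "turn": 12.6},
  {"offset": [0, 0, 0], "turn": 12.6},
], hand=-1, squeeze=10)

```text
t: 9.4
eef_pos: [0.432, -0.1436, 0.4018]
ee_rot: [-3.142, -0.0, 2.978]
force: [-0.2, -0.1, 0.3]
width: 0.001
```

Run:
```python
from h import *
s=get_state();print({k:np.round(v,4) for k,v in s.items() if k in("t","eef_pos","force","width","q")},np.degrees(s["ee_rot"][2]))
a=np.array([.5174,-.0415]);y=np.radians(-9.6);R=np.array([[np.cos(y),-np.sin(y)],[np.sin(y),np.cos(y)]])
print("tool in machine mm",1000*(R.T@(s["eef_pos"][:2]-a))+[-45,-100])
f=grab_frame("top");np.savez("top1.npz",**f)
g=f["frame"].max(2); u,v=np.mgrid[345:370,205:240]; P=byrange(f,np.c_[u.ravel(),v.ravel()]);m=(P[:,2]>.15)&(P[:,2]<.19)
if m.sum(): print("ball pts",m.sum(),1000*(R.T@(P[m][:,:2].mean(0)-a))+[-45,-100],P[m].max(0))
x=f["frame"][160:280,270:400]; cv2.imwrite("pics/top1.png",cv2.resize(x,None,fx=5,fy=5,interpolation=cv2.INTER_CUBIC))
```

```text
{'t': np.float64(9.4), 'q': array([ 0.114 , -0.01  , -0.4527,  0.    , -1.1283, -1.8486]), 'eef_pos': array([ 0.432 , -0.1436,  0.4018]), 'force': array([-0.2426, -0.0705,  0.2567]), 'width': np.float64(0.001)} 170.61483237822716
tool in machine mm [-112.15386892 -214.90583603]
ball pts 93 [ -54.17479909 -213.85004662] [ 0.50163733 -0.14058179  0.18655207]
```

View pics/top1.png

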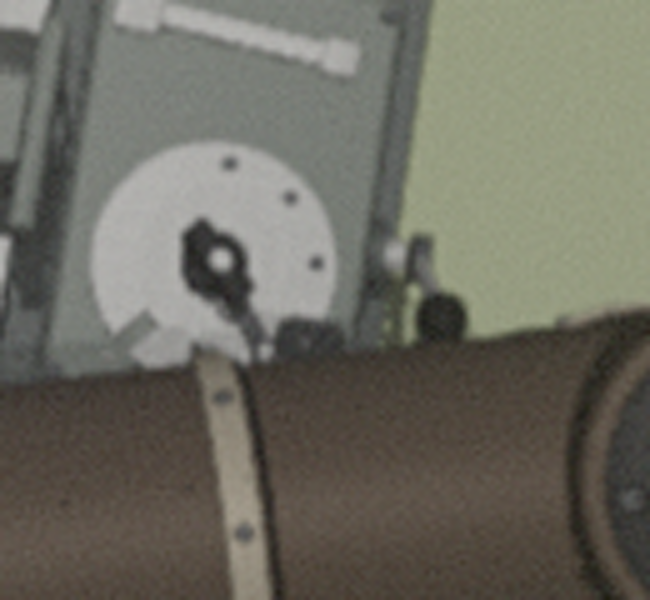

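The arm points into notch 3 and the ball at (440,320) is still out, with clear space in front of it. I'm lowering the shut fingers to ball height.

Request:
send_rows([
  {"offset": [0, 0, 2], "turn": 0},
  {"offset": [0, 0, 4], "turn": 0},
  {"offset": [0, 0, 6], "turn": 0},
  {"offset": [0, 0, 7], "turn": 0},
  {"offset": [0, 0, 7], "turn": 0},
])

```text
t: 9.95
eef_pos: [0.4317, -0.1436, 0.3307]
ee_rot: [-3.141, -0.003, 2.976]
force: [-0.0, -0.5, 0.1]
width: 0.0004
```

Request:
send_rows([
  {"offset": [-0.5, 0, 0], "turn": 0},
  {"offset": [-1, 0, 0], "turn": 0},
  {"offset": [-1.5, 0, 0], "turn": 0},
  {"offset": [-1.8, 0, 0], "turn": 0},
  {"offset": [-2.1, 0, 0], "turn": 0},
  {"offset": [-2.4, 0, 0], "turn": 0},
  {"offset": [-2.7, 0, 0], "turn": 0},
  {"offset": [-3, 0, 0], "turn": 0},
])

```text
t: 10.75
eef_pos: [0.4617, -0.1487, 0.3319]
ee_rot: [3.142, -0.0, 2.975]
force: [0.7, 0.4, -0.4]
width: 0.0001
```

Request:
send_rows([
  {"offset": [-0.3, 0, 0], "turn": 0},
  {"offset": [-0.6, 0, 0], "turn": 0},
  {"offset": [-0.9, 0, 0], "turn": 0},
  {"offset": [-1.2, 0, 0], "turn": 0},
  {"offset": [-1.5, 0, 0], "turn": 0},
  {"offset": [-1.8, 0, 0], "turn": 0},
  {"offset": [-2.1, 0, 0], "turn": 0},
  {"offset": [-2.4, 0, 0], "turn": 0},
])

```text
t: 11.55
eef_pos: [0.4853, -0.1527, 0.3318]
ee_rot: [-3.142, -0.0, 2.975]
force: [-3.5, 0.6, 1.9]
width: 0.0005
```

In contact at about 3.5 N. I'll keep pushing.

Request:
send_rows([
  {"offset": [-0.3, 0, 0], "turn": 0},
  {"offset": [-0.6, 0, 0], "turn": 0},
  {"offset": [-0.9, 0, 0], "turn": 0},
  {"offset": [-1.2, 0, 0], "turn": 0},
  {"offset": [-1.5, 0, 0], "turn": 0},
  {"offset": [-1.8, 0, 0], "turn": 0},
  {"offset": [-2.1, 0, 0], "turn": 0},
  {"offset": [-2.4, 0, 0], "turn": 0},
])

```text
t: 12.35
eef_pos: [0.5091, -0.1567, 0.3319]
ee_rot: [3.142, 0.0, 2.975]
force: [-3.3, 1.1, 2.4]
width: 0.0004
```

Request:
send_rows([
  {"offset": [-0.3, 0, 0], "turn": 0},
  {"offset": [-0.6, 0, 0], "turn": 0},
  {"offset": [-0.9, 0, 0], "turn": 0},
  {"offset": [-1.2, 0, 0], "turn": 0},
  {"offset": [-1.4, 0, 0], "turn": 0},
  {"offset": [-1.6, 0, 0], "turn": 0},
  {"offset": [-1.8, 0, 0], "turn": 0},
  {"offset": [-2.0, 0, 0], "turn": 0},
])

```text
t: 13.15
eef_pos: [0.5284, -0.16, 0.3314]
ee_rot: [3.142, -0.001, 2.975]
force: [-3.5, 0.8, -3.6]
width: 0.0003
```

Request:
send_rows([
  {"offset": [-0.2, 0, 0], "turn": 0},
  {"offset": [-0.4, 0, 0], "turn": 0},
  {"offset": [-0.6, 0, 0], "turn": 0},
  {"offset": [-0.7, 0, 0], "turn": 0},
  {"offset": [-0.8, 0, 0], "turn": 0},
])

```text
t: 13.65
eef_pos: [0.5365, -0.1613, 0.3318]
ee_rot: [-3.142, -0.0, 2.975]
force: [-4.6, 1.2, -3.6]
width: 0.0007
```

Request:
send_rows([
  {"offset": [-0.1, 0, 0], "turn": 0},
  {"offset": [-0.2, 0, 0], "turn": 0},
  {"offset": [-0.3, 0, 0], "turn": 0},
])

```text
t: 13.95
eef_pos: [0.5394, -0.1618, 0.3319]
ee_rot: [3.142, -0.0, 2.975]
force: [-3.1, 0.7, -3.0]
width: 0.0004
```

Request:
send_rows([
  {"offset": [-0.1, 0, 0], "turn": 0},
  {"offset": [-0.2, 0, 0], "turn": 0},
  {"offset": [-0.2, 0, 0], "turn": 0},
])

```text
t: 14.25
eef_pos: [0.5415, -0.1622, 0.3318]
ee_rot: [-3.142, -0.0, 2.975]
force: [-2.9, 0.7, -3.1]
width: 0.0003
```

Request:
send_rows([
  {"offset": [-0.1, 0, 0], "turn": 0},
  {"offset": [-0.1, 0, 0], "turn": 0},
])

```text
t: 14.45
eef_pos: [0.5424, -0.1623, 0.3318]
ee_rot: [-3.142, -0.0, 2.975]
force: [-2.4, 1.0, -2.9]
width: 0.0003
```

Request:
send_rows([
  {"offset": [-0.1, 0, 0], "turn": 0},
  {"offset": [-0.1, 0, 0], "turn": 0},
])

```text
t: 14.65
eef_pos: [0.5428, -0.1624, 0.3317]
ee_rot: [-3.142, -0.002, 2.975]
force: [-6.9, 1.4, -2.0]
width: 0.0006
```

Request:
send_rows([
  {"offset": [-0.1, 0, 0], "turn": 0},
  {"offset": [-0.1, 0, 0], "turn": 0},
])

```text
t: 14.85
eef_pos: [0.5433, -0.1625, 0.3315]
ee_rot: [-3.142, -0.003, 2.975]
force: [-9.3, 2.9, 0.3]
width: 0.0005
```

The stop is reached: force rose from 2.5 to 9 N over the last 2 mm. I'm backing off, going up and moving clear for a check.

Request:
send_rows([
  {"offset": [0.5, 0, 0], "turn": 0},
  {"offset": [2, 0, 0], "turn": 0},
  {"offset": [4, 0, 0], "turn": 0},
  {"offset": [4, 0, -2.5], "turn": 0},
  {"offset": [4, 0, -5], "turn": 0},
  {"offset": [4, 0, -7.5], "turn": 0},
  {"offset": [4, -4, -10], "turn": 0},
  {"offset": [4, -8, -10], "turn": 0},
])

```text
t: 15.65
eef_pos: [0.4934, -0.2356, 0.4376]
ee_rot: [-3.14, 0.012, 2.979]
force: [0.9, -0.2, 0.3]
width: 0.0004
```

Request:
send_rows([
  {"offset": [2, -4, 0], "turn": 0},
  {"offset": [4, -8, 0], "turn": 0},
  {"offset": [6, -12, 0], "turn": 0},
  {"offset": [6, -16, 0], "turn": 0},
  {"offset": [6, -20, 0], "turn": 0},
  {"offset": [6, -20, 0], "turn": 0},
  {"offset": [6, -20, 0], "turn": 0},
])

```text
t: 16.35
eef_pos: [0.3994, -0.4235, 0.4325]
ee_rot: [-3.14, 0.002, 2.973]
force: [-0.2, -0.6, -0.4]
width: 0.0004
```

Run:
```python
from h import *
s=get_state();print({k:np.round(v,4) for k,v in s.items() if k in("t","eef_pos","force","width")})
a=np.array([.5174,-.0415]);y=np.radians(-9.6);R=np.array([[np.cos(y),-np.sin(y)],[np.sin(y),np.cos(y)]])
f=grab_frame("top");f0=np.load("top0.npz")
u,v=np.mgrid[335:375,165:240]; P=byrange(f,np.c_[u.ravel(),v.ravel()]);m=(P[:,2]>.155)&(P[:,2]<.19)
M=1000*((P[:,:2]-a)@R)+[-45,-100]; m&=(abs(M[:,1]+215)<20)
print("ball",m.sum(),M[m].mean(0))
d=cv2.absdiff(f["frame"],f0["frame"]).max(2); print("changed px in bystander boxes",{n:int((d[b:c,e:g]>45).sum()) for n,(b,c,e,g) in dict(spanner=(150,180,288,345),spacer=(205,225,230,252),jar=(140,175,135,175),shears=(235,285,75,165),pattern=(155,235,98,142),mallet=(155,200,410,490),awl=(200,257,398,410),rule=(215,322,430,450)).items()})
x=np.hstack([cv2.resize(f["frame"][160:260,270:380],None,fx=3.5,fy=4.2,interpolation=cv2.INTER_CUBIC),cv2.resize(f["frame"],None,fx=.7,fy=1)]); cv2.imwrite("pics/end.png",x); print(x.shape)
```

```text
{'t': np.float64(16.35), 'eef_pos': array([ 0.3994, -0.4235,  0.4325]), 'force': array([-0.2195, -0.6386, -0.4474]), 'width': np.float64(0.0004)}
ball 98 [  23.86010375 -213.51639952]
changed px in bystander boxes {'spanner': 0, 'spacer': 0, 'jar': 0, 'shears': 0, 'pattern': 0, 'mallet': 1116, 'awl': 0, 'rule': 1565}
(420, 777, 3)
```

View pics/end.png

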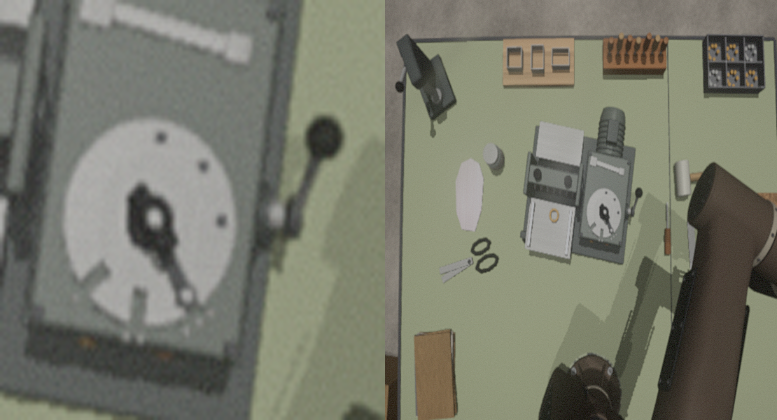

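The picture shows the arm in the three-rivet notch at (188,297), with notches 1 and 2 empty, and the ball back at (323,137), measured at x = +24 mm. The robot is clear, so I'm handing in.

```bash
python3 -c "
from station import *
print(job_done())"
```

```text
the job is handed in; nothing more can be done
None
```

The selector is on its third feed and the clutch is engaged. I handed the job in at about 16 s of robot time; it reports no verdict.

**Selector:** The pin started on the plate beside notch 1. I gripped the knob and lifted it against about 9 N of spring. I turned it about 77° anticlockwise, correcting for roughly 4° of play seen in the wrist camera. I then lowered it into notch 3 in small steps while watching the force.
- **Pin home:** after release the arm's top was 9.5 mm above the plate, which means the pin is fully home.
- **Final picture:** the arm is still at the three rivets and the other two notches are empty.

**Clutch:** I pushed the ball back with shut fingers at about 3–5 N. I stopped when the force rose to about 9–10 N at the stop. In the last picture the ball stands at x of about +24 mm in the cutter's frame (limit 17.5 mm).

**Tools and parts:** The before-and-after pictures show no change at the spanner, spacer, jar, shears, pattern or awl. I could not check the mallet and rule this way because the robot arm blocked the view. The gripper stayed well above both.

**Disagreement:** The top camera put the ball's starting place at x of about -55 mm against the given -63 mm. I began the push from well in front, so it made no difference.

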